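# Return the balance weights to their graded storage block

### The job

The balance check is finished. Put the four knob weights back in their wooden storage block in order of size, each standing upright and fully home in the pocket bored for it, the smallest weight in the smallest pocket and so on up to the largest. Set the weights down without dropping or tipping any of them, and leave the glass beaker where it stands.

Things in the scene. Friction and masses are not known exactly. Their poses are not given: they have to be found in the camera images.
- weight_50: the smallest of four silvery metal knob weights of one outline (upright cylinder, cone shoulder, neck, flared knob). 20.6 mm diameter, 27 mm tall, 50 g; side straight up to 14 mm above its base, knob 12.7 mm wide at 20 to 27 mm. Stands on the worktop at one of three places that the three smaller weights share out anew at each start. Origin: centre of the underside, z up.
- weight_100: the second smallest knob weight: 26 mm diameter, 34 mm tall, 100 g; straight side up to 18 mm above its base, knob 16 mm wide at 25 to 34 mm. Stands on the worktop. Origin: centre of the underside, z up.
- weight_200: the second largest knob weight: 32.8 mm diameter, 43 mm tall, 200 g; straight side up to 22 mm above its base, knob 20 mm wide at 32 to 43 mm. Stands on the worktop. Origin: centre of the underside, z up.
- weight_500: the largest knob weight: 44.5 mm diameter, 58 mm tall, 500 g; straight side up to 30 mm above its base, knob 27 mm wide at 44 to 58 mm. It stands on the pan of the balance, 58 mm above the worktop. Origin: centre of the underside, z up.
- pocket_50: smallest pocket of the wooden weight block, for the 20.6 mm weight. The block is fixed, 218 x 78 mm and 13.5 mm high, lying on the worktop turned any way round; its four round pockets stand in one row along its middle in order of size. Origin: centre of the pocket's floor (grey felt), 6 mm above the worktop and 27 mm from the block's end; x runs along the row towards the larger pockets, z up.
- pocket_100: second pocket, for the 26 mm weight, 43 mm along the row from the smallest. Like all four it is 7 mm deep: a bore 4 mm wider than its weight, with a smooth 45 degree lead-in 4 mm wide all round, so that a weight let down 4 mm off centre and released slides in; a weight does not go home in a smaller pocket. Origin: centre of the floor, 6 mm above the worktop; axes as for the smallest.
- pocket_200: third pocket, for the 32.8 mm weight, 93 mm along the row from the smallest. Origin: centre of the floor, 6 mm above the worktop; axes as for the smallest.
- pocket_500: largest pocket, for the 44.5 mm weight, 151 mm along the row from the smallest and 39 mm from the block's other end. Origin: centre of the floor, 6 mm above the worktop; axes as for the smallest.
- balance: a white top-pan balance, fixed, 200 mm (x) by 156 mm (y), its housing 48 mm high, with a sloping display and keys at the front (-x) and a round steel pan of 112 mm diameter whose top is 58 mm above the worktop and whose centre lies 36 mm from the origin along +x. Origin: centre of the underside, on the worktop.
- beaker_100: a loose empty glass beaker, 56 mm diameter at the rim, 68 mm tall, standing in front of the balance. It is no part of the job and stays where it is. Origin: centre of the underside.
Mind the look-alikes: they are no part of the job. Leave any blue or pink look-alike of the weight_500 alone.

How it is judged:
By the outcome, as a careful person would: the job done as asked, in the order asked, and still so for the second after the job is handed in, with the robot touching nothing.
It also fails if it takes over 104 s, if anything falls off the work surface, if the arm or the gripper's body presses on something with over 40 N, if the wrist force passes 120 N, or if a joint passes its speed limit or range.

### The arm

A 6-joint arm with a two-finger parallel gripper is mounted at the origin on a cart in front of the work surface, level with it; the furniture and walls round the work are solid. World frame = base frame: x ahead of the robot, y to its left, z up, the work surface at z = 0. Lengths are in mm, angles in rad, forces in N, time in s.
With the tool pointing down it reaches from about 275 to 825 mm from the base axis. Payload 5.2 kg.
Tool frame: the origin (TCP) lies at the very end of the fingers, on their centre line; the grasp point (between the pads) lies 19 mm behind it; z points along the fingers, y is the line along which they close (so a half turn about z gives the same grasp; the last joint's range is limited). The gripper opens to 93 mm and grips with 3 to 60 N. Pads are 15 mm wide; open, the fingers measure 128 mm over their backs; the gripper's body (75 mm by 188 mm) begins 65 mm behind the grasp point.
Start: joints at [-1.527, 0.259, 1.535, -0, 1.348, -0.203], TCP at [134.387, -533.334, 218.653] pointing down, gripper open.
Joint ranges: [-3.14, 3.14], [-0.91, 2.08], [0.19, 2.58], [-1.22, 4.36], [0.22, 2.71], [-3.12, 3.12]. Speed limits (rad/s): [2.57, 2.57, 3.14, 3.14, 3.14, 3.14].

### API

Orientations are given as [roll, pitch, yaw] about the fixed x, y, z axes, in that order (R = Rz(yaw) Ry(pitch) Rx(roll)).
In Python, from bench import robot gives the robot as it stands. The module is installed in compiled form; this text tells all that it offers. Calls block until the motion is done:
- robot.move_ptp(position, orientation): joint-space move of the TCP to a pose.
- robot.move_linear(position, ori=None, speed=150, f_stop=None): straight line of the TCP; ori=None keeps the orientation; speed is the mean speed in mm/s. With f_stop (N) it stops when the force on the tool has changed by that much, and returns True; else False.
- robot.move_j(angles): joint-space move.
- robot.move_gripper(opening): opening from 0.0 (shut) to 1.0 (fully open); the grip force is fixed at half the most; returns when the fingers have stopped.
- robot.sleep(seconds).
- robot.inverse_kinematics(position, orientation): joint angles nearest the present ones, or None.
- robot.get_image(name): name is "scene" or "top" or "wrist"; returns a dict with "img" (384x512x3 uint8, blue, green, red), "fovy" (degrees; the focal length in pixels is half the picture's height over the tangent of half this angle, whatever the lens; pixels are square), "cx", "cy" (the principal point, pixels), "k1" (the pictures are not rectified: a ray, as slopes to the right and down, at radius r is drawn at 1 + k1 r^2 times it, then the intrinsics apply), "eye" and "orientation" of the camera in the world. Camera axes: x right, y down, z forward; pixel columns grow to the right and rows downward; lengths in mm; the calibration is good to about 2 mm. A picture is of the moment at which its call begins. There is no depth.
A pose or a line that the arm cannot do raises robot.MotionError and nothing moves.
- robot.hand_in(): hands the job in; it is judged then, once.
Readings, each from a call of its own:
- robot.current_t(): time.
- robot.current_qpos(): joint angles.
- robot.current_joint_vel(): joint speeds.
- robot.current_joint_efforts(): joint torques, N m.
- robot.current_tcp_pos(): TCP position.
- robot.current_eef_rot(): TCP orientation.
- robot.current_contact_force(): force on the tool from outside, world axes, zero at the start.
- robot.current_ft_torque(): the same for the moment, N m.
- robot.current_gripper_width(): opening from 0.0 (shut) to 1.0 (fully open).
- robot.current_finger_force(): force on a finger pad.
Only numpy, scipy, OpenCV 4.12 (cv2) and the standard library are available. Lean on these libraries where they do the work, as an engineer would, in place of code of your own. Each camera call takes 0.05 s, during which the arm holds its last target. There are 200 camera calls.

## Working session

There is one attempt and no reset: what is moved stays moved. The work goes in short steps, each a Python script; the robot and the scene stay as the last script left them, time stands still between calls to the robot, and variables do not carry over. Pictures are saved under pics/ and viewed, at most 14 in all, crops included, and the job is handed in when it is done.

```bash
mkdir -p pics; cat > h.py <<'E'
import numpy as np, cv2
from scipy.spatial.transform import Rotation as R
from bench import robot
def K(d):
    f=d["img"].shape[0]/2/np.tan(np.radians(d["fovy"])/2); return f
def ray(d,u,v):
    f=K(d); x,y=(u-d["cx"])/f,(v-d["cy"])/f
    p=cv2.undistortPoints(np.array([[[u,v]]],float),np.array([[f,0,d["cx"]],[0,f,d["cy"]],[0,0,1]]),np.array([d["k1"],0,0,0.]))[0,0]
    o=np.array(d["orientation"],float)
    M=o if o.shape==(3,3) else R.from_euler('xyz',o).as_matrix()
    r=M@np.array([p[0],p[1],1.]); return np.array(d["eye"],float),r/np.linalg.norm(r)
def plane(d,u,v,z):
    e,r=ray(d,u,v); return e+r*(z-e[2])/r[2]
def tri(obs): # [(d,u,v)...] least-squares meeting point and rms gap
    A=np.zeros((3,3));b=np.zeros(3);L=[]
    for d,u,v in obs:
        e,r=ray(d,u,v);P=np.eye(3)-np.outer(r,r);A+=P;b+=P@e;L.append((P,e))
    x=np.linalg.solve(A,b); return x,max(np.linalg.norm(P@(x-e)) for P,e in L)
def proj(d,p):
    o=np.array(d["orientation"],float); M=o if o.shape==(3,3) else R.from_euler('xyz',o).as_matrix()
    q=M.T@(np.array(p,float)-d["eye"]); s=q[:2]/q[2]; s=s*(1+d["k1"]*(s@s)); return s*K(d)+[d["cx"],d["cy"]]
E
python3 - <<'E'
from h import *
for n in("scene","top","wrist"):
    d=robot.get_image(n); cv2.imwrite(f"pics/{n}0.png",d["img"]); print(n,{k:v for k,v in d.items() if k!="img"})
print(robot.current_eef_rot(),robot.current_gripper_width())
E
```

```text
scene {'fovy': 55.37333428614356, 'cx': 248.8087276596039, 'cy': 192.02517656308595, 'k1': 0.017711783163075645, 'eye': array([374.29289455, 376.43279668, 954.0262601 ]), 'orientation': array([-2.66323403e+00, -2.61256529e-04, -2.78406330e+00])}
top {'fovy': 57.133349893167605, 'cx': 254.15954080786855, 'cy': 191.03133935631377, 'k1': -0.019005216791701786, 'eye': array([ 314.03628812,  -33.54842685, 1134.54154446]), 'orientation': array([-2.92389006,  0.00420809, -1.59100455])}
wrist {'fovy': 63.09893813481966, 'cx': 263.0223797812433, 'cy': 190.4872750482383, 'k1': -0.024031151375850535, 'eye': array([ 205.17537072, -516.04699785,  383.81861588]), 'orientation': array([ 2.87398836e+00,  1.24772193e-03, -1.32542865e+00])}
[-3.14025773e+00 -2.40819411e-04  2.46741646e-01] 0.9977953992097454
```

View pics/scene0.png

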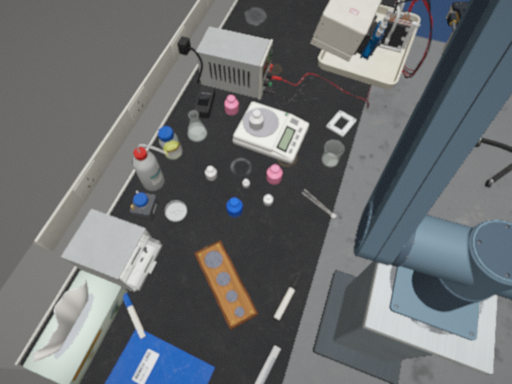

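View pics/top0.png

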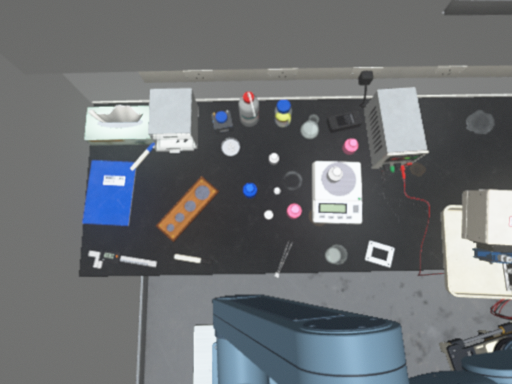

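Scene view: the silvery weights are at (211,172), (246,183), (268,200) and on the pan at (257,118). The look-alikes are blue at (234,206) and pink at (275,174) and (231,104). Top view: weights at (274,158), (277,190), (268,214) and pan (336,173). The look-alikes are at (250,189), (294,211) and (351,146), the block at (188,208) with its large pocket at about (203,188), and the beaker at (336,255).

```bash
python3 - <<'E'
from h import *
s=robot.get_image("scene");t=robot.get_image("top")
for n,a,b in(("w200",(211,172),(274,158)),("w50",(246,183),(277,190)),("w100",(268,200),(268,214)),("w500",(257,116),(336,173)),("blue",(234,206),(250,189)),("pink",(275,174),(294,211)),("p500",(213,259),(203,188)),("p50",(239,312),(174,225)),("beaker",(332,153),(336,255)),("psu",(235,62),(395,125)),("bottle",(140,152),(249,97))):
    x,g=tri([(s,*a),(t,*b)]);print(n,x.round(),round(g,1))
c=np.hstack([cv2.resize(t["img"][130:250,150:370],None,fx=3.6,fy=3.6,interpolation=cv2.INTER_CUBIC)])
cv2.imwrite("pics/c1.png",c)
E
```

```text
w200 [ 672. -102.   18.] 0.3
w50 [ 565. -109.    8.] 0.6
w100 [485. -77.  11.] 0.7
w500 [ 595. -284.   99.] 0.4
blue [567. -21.  22.] 0.2
pink [ 492. -160.   22.] 0.2
p500 [573. 135.   0.] 6.2
p50 [458. 234. -28.] 3.8
beaker [ 352. -282.   33.] 1.4
psu [ 751. -491.   75.] 4.8
bottle [826. -24. 152.] 1.3
```

View pics/c1.png

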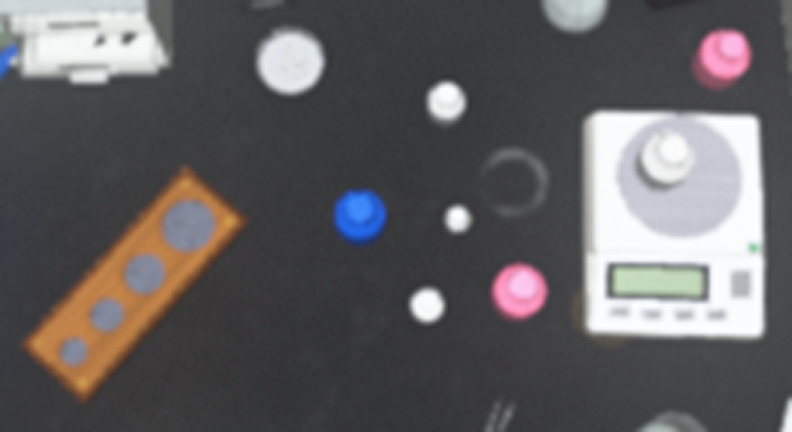

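The crop confirms the choice. The silvery weights by size are: 200 in crop (446,102), 100 in (428,305), 50 in (457,218) and 500 on the pan in (666,158). Blue and pink ones are excluded. Next I look from the wrist.

```bash
python3 - <<'E'
from h import *
import pickle
V={}
for n,p in(("A",(620,-230,260)),("B",(600,-110,260)),("C",(560,150,240)),("D",(500,210,240))):
    robot.move_ptp(p,[np.pi,0,0]); V[n]=robot.get_image("wrist")
    print(n,robot.current_t(),robot.current_qpos().round(2),V[n]["eye"].round())
pickle.dump(V,open("v.pkl","wb"))
def half(i):return cv2.resize(i,(400,300),interpolation=cv2.INTER_AREA)
cv2.imwrite("pics/w1.png",np.vstack([np.hstack([half(V[a]["img"])for a in r]) for r in("AB","CD")]))
E
```

```text
A 2.3667 [-0.53  0.44  1.17 -0.    1.53  1.05] [ 693. -232.  426.]
B 2.975 [-0.36  0.35  1.31 -0.    1.48  1.21] [ 673. -110.  426.]
C 4.0583 [ 0.07  0.3   1.43 -0.    1.42  1.64] [634. 148. 406.]
D 4.5417 [ 0.19  0.23  1.52 -0.    1.39  1.76] [573. 209. 406.]
```

View pics/w1.png

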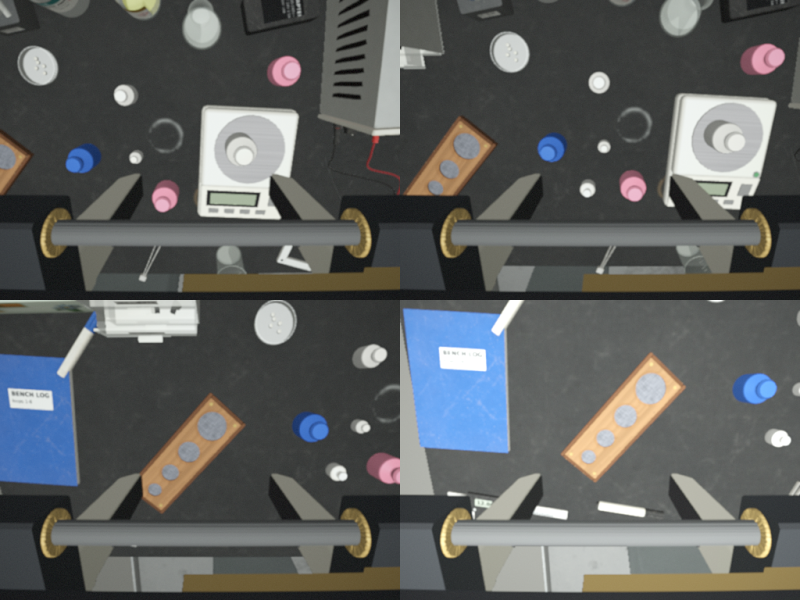

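Wrist montage (scale 0.78, A B above C D). The 200 is at B (599,82), the 50 at B (603,146), the 100 at B (588,189) and the 500 at A (241,148). Pockets in D run from (650,388) (largest) to (588,457) (smallest). Next I take a straight-down look over each weight plus an offset view, with blob and felt measurement.

```bash
cat >> h.py <<'E'
YAW=np.radians(-40.7); ORI=[np.pi,0,YAW]; CX=73*np.array([np.cos(YAW),np.sin(YAW)])
def felts(d):
    hsv=cv2.cvtColor(d["img"],cv2.COLOR_BGR2HSV)
    wood=cv2.inRange(hsv,(8,90,80),(22,255,255)); n,l,s,_=cv2.connectedComponentsWithStats(wood)
    m=(l==1+np.argmax(s[1:,4])).astype(np.uint8)*255
    c=max(cv2.findContours(m,cv2.RETR_EXTERNAL,cv2.CHAIN_APPROX_NONE)[0],key=cv2.contourArea)
    f=np.zeros_like(m);cv2.drawContours(f,[c],-1,255,-1)
    g=f&~m
    cs=[k for k in cv2.findContours(g,cv2.RETR_EXTERNAL,cv2.CHAIN_APPROX_NONE)[0] if cv2.contourArea(k)>60]
    cs=sorted(cs,key=cv2.contourArea)[-4:]
    return [cv2.fitEllipse(k) for k in cs]
def blob(d,uv,R=60,th=110):
    g=d["img"].min(2); m=(g>th).astype(np.uint8); u,v=map(int,uv)
    n,l,s,c=cv2.connectedComponentsWithStats(m)
    i=[k for k in range(1,n) if s[k,4]>30]; k=min(i,key=lambda k:np.hypot(*(c[k]-uv)))
    return c[k],s[k]
E
python3 - <<'E'
from h import *
import pickle
V=pickle.load(open("v.pkl","rb"))
F={k:felts(V[k]) for k in "CD"}
P=[]
for a,b in zip(F["C"],F["D"]):
    x,g=tri([(V["C"],*a[0]),(V["D"],*b[0])]);print("felt",x.round(1),round(g,2),np.round(b[1],1),plane(V["D"],*b[0],6)[:2].round(1),plane(V["C"],*a[0],6)[:2].round(1))
out=[];N={}
for n,p,z in(("w500",(595,-284),87),("w200",(672,-102),18),("w50",(565,-109),10),("w100",(485,-77),13)):
    for k,off in enumerate(((0,0),(-50,30))):
        t=np.array(p)-CX+off
        robot.move_ptp([*t,240 if n=="w500" else 200],ORI); d=robot.get_image("wrist"); N[n,k]=d
        u=proj(d,[*p,z]); c,s=blob(d,u); 
        i=d["img"].copy(); x,y=np.clip(u.astype(int),50,None); cr=i[y-50:y+50,x-50:x+50]
        out.append(cv2.resize(cr,(200,200),interpolation=cv2.INTER_CUBIC)); print(n,k,u.round(1),c.round(1),s,plane(d,*c,z).round(1),(x-50,y-50),d["eye"].round(0))
pickle.dump(N,open("n.pkl","wb"))
cv2.imwrite("pics/n1.png",np.vstack([np.hstack(out[0::2]),np.hstack(out[1::2])])); print(robot.current_t())
E
```

```text
felt [451.  238.1   8.2] 0.0 [18.2 19.5] [450.4 238.3] [450.  238.6]
felt [483.3 209.2   8.3] 0.03 [23. 24.] [482.8 209.2] [482.5 209.6]
felt [519.8 176.3   7. ] 0.03 [29.2 30.2] [519.7 176.3] [519.5 176.4]
felt [563.6 137.2   6.4] 0.05 [39.3 41.1] [563.6 137.1] [563.6 137.2]
w500 0 [263.2 105.1] [293.4 112.9] [  195     9   199   213 20785] [ 569.8 -301.8   87. ] (np.int64(213), np.int64(55)) [ 595. -284.  406.]
w500 1 [252.9  41.6] [286.2  70.2] [  183     0   208   178 20616] [ 554.9 -291.5   87. ] (np.int64(202), np.int64(0)) [ 545. -253.  407.]
w200 0 [261.4 106. ] [260.  106.8] [244  91  33  33 828] [ 672.4 -100.2   18. ] (np.int64(211), np.int64(56)) [ 672. -104.  366.]
w200 1 [251.   48.8] [249.4  48.9] [233  31  34  37 953] [ 673.1 -100.7   18. ] (np.int64(200), np.int64(0)) [621. -74. 367.]
w50 0 [261.  107.2] [260.7 108.6] [251  99  21  20 330] [ 564.  -107.8   10. ] (np.int64(210), np.int64(57)) [ 565. -112.  367.]
w50 1 [253.7  49.7] [253.5  50.6] [243  39  22  24 424] [ 564.4 -108.3   10. ] (np.int64(203), np.int64(0)) [515. -79. 366.]
w100 0 [262.3 106.1] [262.9 105.6] [250  92  27  28 618] [484.9 -77.9  13. ] (np.int64(212), np.int64(56)) [485. -78. 366.]
w100 1 [253.3  49.5] [254.1  48.5] [240  33  29  32 742] [485.2 -78.3  13. ] (np.int64(203), np.int64(0)) [435. -48. 366.]
9.4
```

View pics/n1.png

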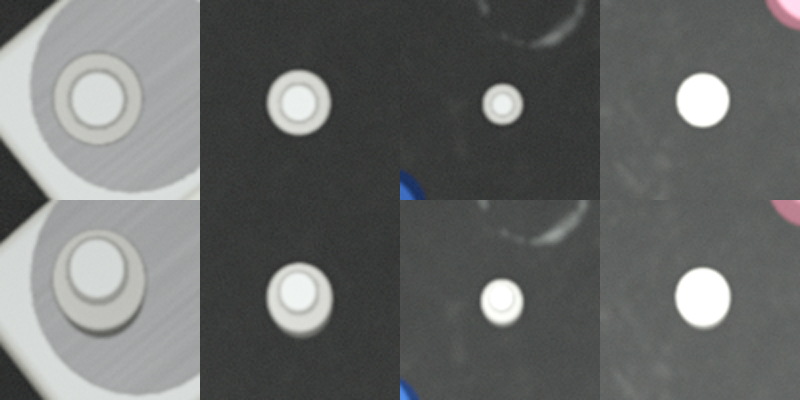

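Nadir row: every weight shows concentric knob and body at the predicted pixel, e.g. the 500's knob at full-frame (261.7,104.3). In the offset row its knob is at (250.7,34). Now I triangulate the knob tops, fit the pocket row and place the smallest.

```bash
cat >> h.py <<'E'
F=np.array([[450.4,238.3],[482.7,209.3],[519.6,176.3],[563.6,137.1]]); S=np.array([0,43,93,151.])
_d=np.linalg.svd(F-F.mean(0))[2][0]; _d=_d*np.sign(_d@(F[3]-F[0]))
PK=F.mean(0)+np.outer(S-S.mean(),_d)
def pick(x,y,zb,h,opening):
    robot.move_gripper(opening)
    robot.move_ptp([x,y,zb+h+70],ORI); robot.move_linear([x,y,zb+h],speed=120)
    robot.move_gripper(0.0); print("grip w",round(robot.current_gripper_width()*93,1),"F",np.round(robot.current_finger_force(),1))
    robot.move_linear([x,y,zb+h+90],speed=120); print("lift w",round(robot.current_gripper_width()*93,1),"t",robot.current_t())
def place(i,h,opening,dx=(0,0),zs=110):
    x,y=PK[i]+dx
    robot.move_ptp([x,y,zs+h],ORI); robot.move_linear([x,y,22+h],speed=120)
    hit=robot.move_linear([x,y,5+h],speed=25,f_stop=3); print("hit",hit,"base z",round(robot.current_tcp_pos()[2]-h,1),"w",round(robot.current_gripper_width()*93,1))
def release(opening):
    robot.move_gripper(opening); p=robot.current_tcp_pos(); robot.move_linear([p[0],p[1],p[2]+110],speed=150); print("t",robot.current_t())
E
python3 - <<'E'
from h import *
import pickle
N=pickle.load(open("n.pkl","rb"))
for n,a,b in(("w500",(213+48.7,55+49.2),(202+48.7,34.2)),("w200",(211+49.2,56+51.5),(200+49,46.2)),("w50",(210+51,57+52),(203+50.5,49))):
    x,g=tri([(N[n,0],*a),(N[n,1],*b)]); print(n,x.round(1),round(g,2))
print(_d:=PK.round(1),"resid",np.linalg.norm(PK-F,axis=1).round(1))
pick(564.2,-108,0,9.5,.5)
E
```

```text
w500 [ 596.4 -283.7  114.8] 0.16
w200 [ 671.7 -100.3   40.7] 0.04
w50 [ 563.6 -108.    25. ] 0.06
[[450.6 238.1]
 [482.6 209.4]
 [519.9 176.1]
 [563.2 137.4]] resid [0.3 0.1 0.4 0.6]
grip w 19.2 F 30.0
lift w 19.2 t 13.475
```

```bash
python3 - <<'E'
from h import *
place(0,9.5,.5)
d=robot.get_image("wrist"); cv2.imwrite("pics/p1.png",cv2.resize(d["img"][200:384,130:390],None,fx=2,fy=2))
print(robot.current_tcp_pos(),robot.current_contact_force())
E
```

```text
hit True base z 6.1 w 19.3
[450.21357383 237.98139     15.56810804] [ 0.10436643 -0.07172671  2.23871807]
```

View pics/p1.png

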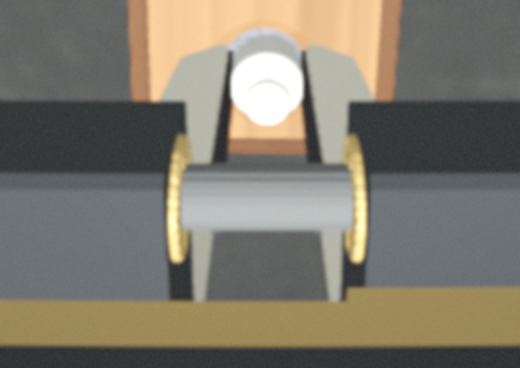

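The weight is upright between the fingers, inside the smallest pocket at crop (267,85). Contact came with its base at 6.1 mm, so it is home. I release it and do the 100 next.

```bash
python3 - <<'E'
from h import *
release(.45)
pick(485,-78.1,0,9.5,.55)
w=robot.current_gripper_width()*93
if 22<w<28:
    place(1,9.5,.5)
    if robot.current_tcp_pos()[2]-9.5<8: release(.5)
E
```

```text
t 17.8667
grip w 24.3 F 30.0
lift w 24.3 t 21.7083
hit True base z 6.2 w 24.5
t 25.7833
```

```bash
python3 - <<'E'
from h import *
pick(672,-100.3,0,10,.65)
w=robot.current_gripper_width()*93
if 29<w<35:
    place(2,10,.5)
    if robot.current_tcp_pos()[2]-10<8: release(.6)
    robot.move_ptp([*(PK[1]-CX),200],ORI); d=robot.get_image("wrist"); 
    u=proj(d,[*PK[1],10]).astype(int);print(u); cv2.imwrite("pics/p2.png",cv2.resize(d["img"][max(u[1]-90,0):u[1]+90,u[0]-120:u[0]+120],None,fx=3,fy=3))
E
```

```text
grip w 32.2 F 30.0
lift w 31.6 t 29.8583
hit True base z 6.2 w 31.5
t 34.05
[261 105]
```

View pics/p2.png

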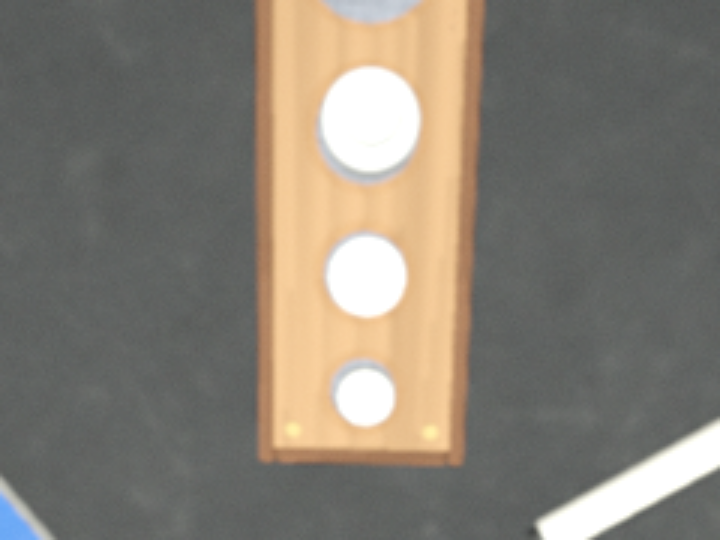

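The three are upright in their pockets, at (370,118), (366,276) and (364,397) in the crop, with felt slivers around each. Now the 500.

```bash
python3 - <<'E'
from h import *
pick(596.2,-283.8,58,11,.8)
w=robot.current_gripper_width()*93
if 41<w<47:
    place(3,11,.5)
    if robot.current_tcp_pos()[2]-11<8: release(.75)
    robot.move_ptp([*(PK[2]-CX-30*np.array([np.cos(YAW),np.sin(YAW)])),230],ORI); robot.sleep(.5);d=robot.get_image("wrist"); t=robot.get_image("top")
    cv2.imwrite("pics/p3.png",np.hstack([cv2.resize(d["img"][0:280,130:400],(386,400)),cv2.resize(t["img"][120:280,210:375],(412,400))]))
E
```

```text
grip w 43.4 F 30.0
lift w 43.8 t 39.5583
hit True base z 6.2 w 43.4
t 44.1417
```

View pics/p3.png

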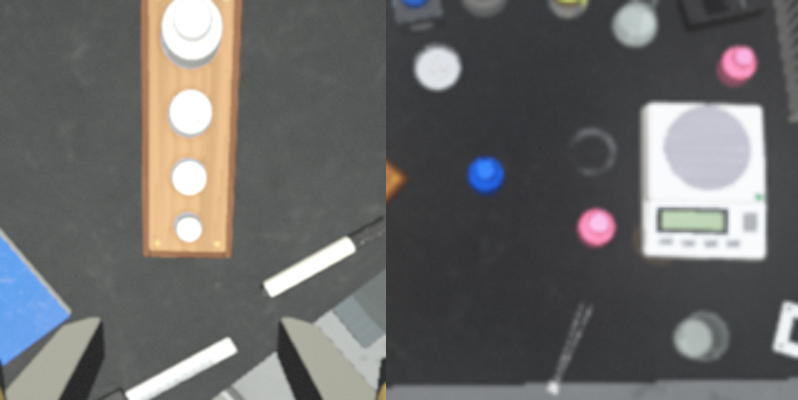

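All four weights stand in their pockets, at (190,30), (190,112), (189,178) and (188,228). The beaker (700,335), balance and look-alikes are unmoved.

```bash
python3 -c "
from bench import robot
print(robot.hand_in())"
```

```text
the job is handed in; nothing more can be done
None
```

All four weights are upright and fully home in their own pockets in size order, the beaker and look-alikes are where they stood, and the job was handed in at about 45 s.

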